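# Dry-stack a segmented turning blank under its press weight

## Robot

A 7-joint arm with a two-finger parallel gripper is mounted at the origin on the work surface. World frame = base frame: x ahead of the robot, y to its left, z up, the work surface at z = 0. Lengths are in m, angles in rad, forces in N, time in s.
With the tool pointing down it reaches from about 0.4 to 0.85 m from the base axis. Payload 4.5 kg.
Tool frame: the origin (TCP) lies between the finger pads; the fingertips stand 11 mm ahead of it and the grasp point (between the pads) lies 8 mm behind it (r.nose_length is the distance from the TCP to the fingertips, in m); z points along the fingers, y is the line along which they close (so a half turn about z gives the same grasp; the last joint's range is limited). The gripper opens to 88 mm and grips with 3 to 60 N. Pads are 18 mm wide; open, the fingers measure 123 mm over their backs; the gripper's body (75 mm by 187 mm) begins 45 mm behind the grasp point.
Start: joints at [-1.236, 0.689, -0.195, 1.565, 0.157, 0.902, -0.215], TCP at [0.185, 0.597, 0.25] pointing down, gripper open.
Joint ranges: [-3.01, 3.01], [-0.46, 2.08], [-1.47, 1.51], [0.13, 2.56], [-1, 4.14], [0.04, 2.09], [-2.66, 2.66]. Speed limits (rad/s): [2.57, 2.57, 3.14, 3.14, 3.14, 3.14, 3.14].

## Interface

Orientations are given as a unit quaternion [x, y, z, w].
In Python, from plant import get_state, snapshot, camera_model, r gives the robot as it stands.
- The arm moves only by the shell command python3 -m inch 'ROWS' [FORCE]. ROWS is text: rows parted by semicolons, each of 7 numbers parted by spaces: the opening, from -1 (shut) to 1 (fully open), then the shift along the tool's x, y, z in m, then the turn, a rotation vector about the tool's x, y, z in rad. A call has 1 to 20 rows; each row shifts and turns the commanded pose from where the row before left it, along the tool's axes as they then stand; what a row does not reach is not made up. A row lasts 1/12 s, in which the tool goes at most 41.7 mm and 7.16 degrees, less where a joint would pass 70% of its speed; a pose out of reach is approached as far as the arm can. A call is refused whole if a number of a shift passes 0.0417 or a number of a turn 0.125, either way. A call with a gripper value outside its range is refused whole. The fingers move at their own pace and stop on an object; FORCE is the grip in N (left out, the last holds). Time passes only in rows, so rows that do not move let the fingers close. It gives the time, the measured TCP pose, the force, the opening and the grip force at its end, in the units of the state.
- get_state(): the state, without advancing time (a new reading comes with each control period).
- snapshot(name): name is "side" or "top"; returns (picture, depth): 480x640x3 uint8, red, green, blue; 480x640 float32, m along the optical axis (not along the pixel's ray), 0 where there is no reading.
- camera_model(name): a dict with "intrinsics" (3x3 intrinsics, pixels), "dist" ([k1, k2, p1, p2, k3] as OpenCV has them; the pictures are not rectified), "view" (4x4, takes a point from world to camera coordinates). Camera axes: x right, y down, z forward; pixel columns grow to the right and rows downward; lengths in m; the calibration is good to about 2 mm. A picture is of the moment at which its call begins. camera_model takes no time and is no camera call.
- r.finish_job(): hands the job in; it is judged then, once.
The state is a dict: "clock": time; "q": joint angles; "qd": joint speeds; "joint_torque": joint torques, N m; "tool_pos": TCP position; "eef_rot": TCP orientation; "contact_force": force on the tool from outside, world axes, zero at the start; "moment": the same for the moment, N m; "opening": opening from 0.0 (shut) to 1.0 (fully open); "finger_force": force on a finger pad.
Only numpy, scipy, OpenCV 4.12 (cv2) and the standard library are available. Lean on these libraries where they do the work, as an engineer would, in place of code of your own. Each camera call takes 0.05 s, during which the arm holds its last target. There are 200 camera calls.

## Task

Dry-stack the tapered turning blank on the round faceplate of the gluing stand, working from the bottom up: first the solid base disc, then the wide, the middle and the narrow segmented ring, and last the steel press weight on top. Lay each piece flat and centred on the one below, let go of everything, and leave the jar, the sanding block, the mallet and the brush can where they are.

Things in the scene. Friction and masses are not known exactly. Their poses are not given: they have to be found in the camera images.
- disc_mid (a point): solid round wooden base disc, one plain mid-brown wood, no hole (a dark centre dot on top), 68 mm diameter, 24 mm high, lying flat. The point is at its centre, half-way up (12 mm above its underside); z axis up.
- ring_wide_mid (a point): the WIDE segmented ring: flat ring glued up from 12 mid-brown and dark wood segments in turn, 24 mm high, upright hole right through; 64 mm across its flats outside (66 mm across corners), hole 36 mm. Lies flat, and stays this way up. The point is at its centre, half-way up (12 mm above its underside), on the axis of the hole; its z axis is the ring's axis, up.
- ring_middle_mid (a point): the MIDDLE segmented ring: flat ring glued up from 12 mid-brown and dark wood segments in turn, 24 mm high, upright hole right through; 52 mm across its flats outside (54 mm across corners), hole 28 mm. Lies flat, and stays this way up. The point is at its centre, half-way up (12 mm above its underside), on the axis of the hole; its z axis is the ring's axis, up.
- ring_narrow_mid (a point): the NARROW segmented ring: flat ring glued up from 12 mid-brown and dark wood segments in turn, 24 mm high, upright hole right through; 40 mm across its flats outside (41 mm across corners), hole 16 mm. Lies flat, and stays this way up. The point is at its centre, half-way up (12 mm above its underside), on the axis of the hole; its z axis is the ring's axis, up.
- weight_mid (a point): bare steel press weight, about 0.45 kg, standing: a round foot 48 mm in diameter and 26 mm high, and on it a round knob 28 mm in diameter and 30 mm high to hold it by (total height 56 mm). The point is on its axis, half-way up the whole (28 mm above its underside, so 2 mm above the foot's top); z axis up.
- stand: the gluing stand, fixed to the bench: a round white-laminated faceplate 140 mm in diameter with three pencilled circles about its centre, on a dark steel foot. Origin at the centre of its underside, on the bench; the faceplate's top is 40 mm above the origin. z axis up. It is on the left or the right; the plain SQUARE plywood board (110 mm, 18 mm thick, with a small wood block on it 36 mm above the bench, fixed) in the other such place is not it.
- wax_jar: bystander: small closed jar with a black cap, 54 mm diameter, 60 mm high, standing among the parts, loose. Origin at the centre of its underside.
- sanding_block: bystander: loose cork sanding block, 66 x 33 x 28 mm, lying on the near right of the bench. Origin at the centre of its underside, x along its length.
- mallet: bystander: loose wooden mallet, lying on the far side of the bench; handle 24 mm thick, head a 64 mm thick cylinder 110 mm long, overall 270 mm. Origin at bench level on the handle's line, 60 mm from the head's centre (which lies towards +x), handle end at x = -180 mm.
- brush_can: bystander: loose metal can, 72 mm diameter, 95 mm high, with four glue brushes standing in it to a height of 195 mm, on the far side of the bench. Origin at the centre of its underside.
Things that resemble listed ones, but are neither listed nor needed, are in the scene too. Leave any purple or yellow look-alike of the part that bears ring_wide_mid alone.

How it is judged:
On the way, in this order (a step that is already met when the one before it is completed fails the run):
1. The base disc lies centred on the round faceplate (horizontal distance between disc_mid and stand below 0.01 m and z of disc_mid in the frame of stand between 0.047 and 0.057 m and angle between disc_mid's own z axis and vertical below 0.1 rad), for 0.2 s.
2. The wide ring lies centred on the disc (horizontal distance between ring_wide_mid and disc_mid below 0.01 m and z of ring_wide_mid in the frame of stand between 0.071 and 0.081 m and angle between ring_wide_mid's own z axis and vertical below 0.1 rad), for 0.2 s.
3. The middle ring lies centred on the wide ring (horizontal distance between ring_middle_mid and ring_wide_mid below 0.01 m and z of ring_middle_mid in the frame of stand between 0.095 and 0.105 m and angle between ring_middle_mid's own z axis and vertical below 0.1 rad), for 0.2 s.
4. The narrow ring lies centred on the middle ring (horizontal distance between ring_narrow_mid and ring_middle_mid below 0.01 m and z of ring_narrow_mid in the frame of stand between 0.119 and 0.129 m and angle between ring_narrow_mid's own z axis and vertical below 0.1 rad), for 0.2 s.
5. The weight stands centred on the narrow ring (horizontal distance between weight_mid and ring_narrow_mid below 0.01 m and z of weight_mid in the frame of stand between 0.159 and 0.169 m and angle between weight_mid's own z axis and vertical below 0.1 rad), for 0.2 s.
At the end, for the whole second after the job is handed in: Disc, wide, middle and narrow ring and weight are stacked in that order on the faceplate and stay there, let go: the disc within 10 mm of its centre, each other piece within 10 mm of the one below (horizontally), at its height within 5 mm, level within 0.1 rad (all of step 1 and all of step 2 and all of step 3 and all of step 4 and all of step 5); the robot touches nothing.
It fails at once if the wax jar is shifted by more than 40 mm or tipped over (distance of wax_jar from where it was at the start of the episode above 0.04 m or angle between wax_jar's own z axis and vertical above 0.5 rad).
It fails at once if the sanding block is shifted by more than 40 mm or tipped over (distance of sanding_block from where it was at the start of the episode above 0.04 m or angle between sanding_block's own z axis and vertical above 0.5 rad).
It fails at once if the mallet is shifted by more than 40 mm or tipped over (distance of mallet from where it was at the start of the episode above 0.04 m or angle between mallet's own z axis and vertical above 0.5 rad).
It fails at once if the brush can is shifted by more than 40 mm or tipped over (distance of brush_can from where it was at the start of the episode above 0.04 m or angle between brush_can's own z axis and vertical above 0.5 rad).
It also fails if it takes over 141 s, if anything falls off the work surface, if the arm or the gripper's body presses on something with over 40 N, if the wrist force passes 120 N, or if a joint passes its speed limit or range.

## Working session

There is one attempt and no reset: what is moved stays moved. The work goes in short steps, Python scripts to look and compute and a shell command to move; the robot and the scene stay as the last step left them, time stands still between calls to the robot, and variables do not carry over. Pictures are saved under pics/ and viewed, at most 14 in all, crops included, and the job is handed in when it is done.

```bash
ls; mkdir -p pics; python3 - <<'E'
from plant import get_state, snapshot, camera_model, r
import cv2,numpy as np
for n in("side","top"):
    p,d=snapshot(n); cv2.imwrite(f"pics/{n}0.png",p[:,:,::-1]); np.save(f"pics/{n}0d.npy",d)
    c=camera_model(n); print(n,np.round(c["intrinsics"],1).tolist(),np.round(c["dist"],4),np.round(c["view"],4).tolist(), (d>0).mean())
s=get_state(); print(s)
E
```

```text
pics
side [[491.6, 0.0, 324.4], [0.0, 491.6, 244.5], [0.0, 0.0, 1.0]] [-0.0785  0.      0.      0.      0.    ] [[0.8219, -0.5696, 0.0052, -0.4742], [-0.4117, -0.6004, -0.6856, 0.2432], [0.3937, 0.5613, -0.728, 0.9809], [0.0, 0.0, 0.0, 1.0]] 0.9958951822916666
top [[452.2, 0.0, 323.5], [0.0, 452.2, 244.8], [0.0, 0.0, 1.0]] [-0.1115  0.      0.      0.      0.    ] [[-0.0031, -1.0, -0.0046, -0.0153], [-0.9895, 0.0037, -0.1443, 0.5656], [0.1443, 0.0041, -0.9895, 1.1416], [0.0, 0.0, 0.0, 1.0]] 0.995966796875
{'clock': 0.1, 'q': array([-1.23619605,  0.68988158, -0.1945527 ,  1.56624253,  0.157304  ,
        0.90248733, -0.21512003]), 'qd': array([ 3.74888938e-04, -3.76462673e-03,  3.77800410e-04, -3.49758054e-03,
       -2.35336266e-05,  7.05396710e-06, -1.40645197e-03]), 'joint_torque': array([-2.07632424e-03, -5.28498638e+01, -1.27155449e+00, -1.53835577e+01,
       -5.26264496e-02,  1.98917078e-03,  3.40978829e-05]), 'tool_pos': array([0.18503962, 0.59640692, 0.24900194]), 'eef_rot': array([ 1.49792068e-01,  9.88717187e-01, -8.09673942e-04, -7.12688499e-05]), 'contact_force': array([-0.22627458, -0.0429749 , -0.13182358]), 'moment': array([-0.05223102,  0.00443929,  0.01060886]), 'finger_force': 0.0, 'opening': 0.9990358187036126}
```

View pics/top0.png

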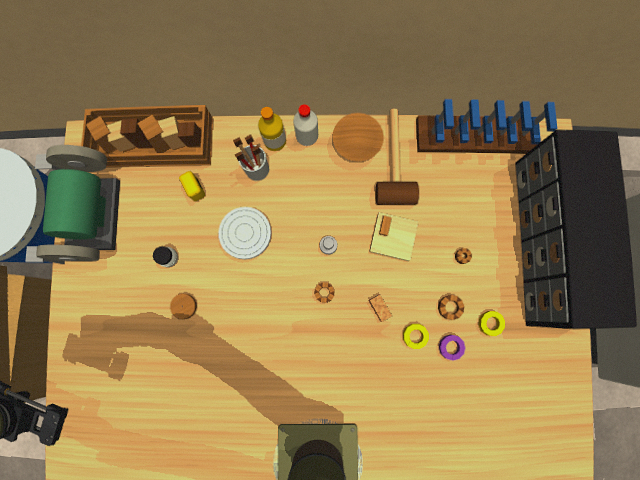

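View pics/side0.png

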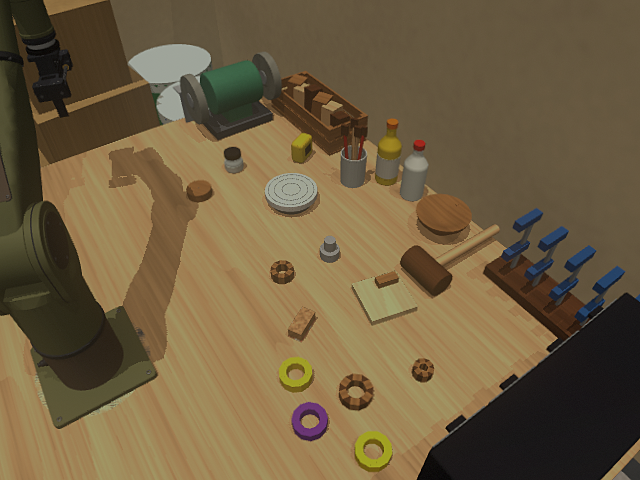

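The top view shows the stand at (245,233) and the square plywood board, a decoy, at (394,237). The disc is at (183,306); the bowl at (357,137) could be taken for it. The wide ring is at (451,307), with look-alikes in yellow at (416,336) and (492,322) and purple at (452,347). The middle ring is at (324,292), the narrow ring at (463,256) and the weight at (328,244). The jar, not needed, is at (165,256).

```bash
cat > h.py <<'E'
import cv2,numpy as np
from plant import get_state, snapshot, camera_model, r
def world(n,d):
    c=camera_model(n);v,u=np.mgrid[0:480,0:640]
    p=cv2.undistortPoints(np.dstack([u,v]).reshape(-1,1,2).astype(np.float64),c["intrinsics"],c["dist"]).reshape(480,640,2)
    P=np.dstack([p*d[...,None],d]); V=c["view"]
    return (P-V[:3,3])@V[:3,:3]
def ray(n,uv,z):
    c=camera_model(n);V=c["view"]
    p=cv2.undistortPoints(np.array(uv,float).reshape(-1,1,2),c["intrinsics"],c["dist"]).reshape(-1,2)
    D=np.c_[p,np.ones(len(p))]@V[:3,:3]; o=-V[:3,:3].T@V[:3,3]
    return o[:2]+D[:,:2]*((z-o[2])/D[:,2])[:,None]
def topface(n,d,seed,zt,rad=30,tol=.006):
    """centre, radius of the face at height zt near pixel seed"""
    W=world(n,d); m=(abs(W[...,2]-zt)<tol).astype(np.uint8)
    k=np.zeros_like(m); cv2.circle(k,seed,rad,1,-1); m&=k
    cs,_=cv2.findContours(m,cv2.RETR_EXTERNAL,cv2.CHAIN_APPROX_NONE)
    c=max(cs,key=cv2.contourArea); xy=ray(n,c.reshape(-1,2),zt)
    h=xy.astype(np.float32)
    (a,b),(w,l),_=cv2.fitEllipse(h*1000)
    return np.round([a,b],1),np.round([w,l],1)
E
python3 - <<'E'
from h import *
p={'stand':((245,233),(291,191),.04),'disc':((183,306),(200,189),.024),'wide':((451,307),(356,392),.024),'mid':((324,292),(282,271),.024),'narrow':((463,256),(423,370),.024),'weightfoot':((328,244),(329,252),.026),'knob':((328,244),(330,242),.056),'jar':((165,256),(233,153),.06)}
d={n:np.load(f"pics/{n}0d.npy") for n in("top","side")}
for k,(t,s,z) in p.items():
    for n,u in(("top",t),("side",s)):
        try: print(k,n,*topface(n,d[n],u,z,40 if k=='stand' else 22))
        except Exception as e: print(k,n,e)
P=cv2.imread("pics/top0.png")[210:370,300:520]; cv2.imwrite("pics/c0.png",cv2.resize(P,None,fx=3,fy=3,interpolation=cv2.INTER_CUBIC))
E
```

```text
stand top [600.5 191.7] [136.  137.7]
stand side [599.7 189.2] [137.5 141.4]
disc top [406.2 356.3] [63.9 68.5]
disc side [407.5 353.3] [67.6 70.7]
wide top [ 401.7 -352.6] [60.9 62.8]
wide side [ 403.  -354.9] [63.7 66.7]
mid top [443.4 -17.9] [50.4 51. ]
mid side [443.6 -20.4] [50.9 55. ]
narrow top [ 539.1 -391.9] [37.8 39.1]
narrow side [ 538.9 -393.3] [39.8 43.2]
weightfoot top [569.2 -29.1] [44.2 46.1]
weightfoot side [568.5 -32.8] [44.  47.3]
knob top [568.8 -29. ] [25.8 25.9]
knob side [568.9 -32. ] [26.4 28.9]
jar top [538.4 405.4] [45.8 47.3]
jar side [537.  401.4] [42.6 48.3]
```

View pics/c0.png

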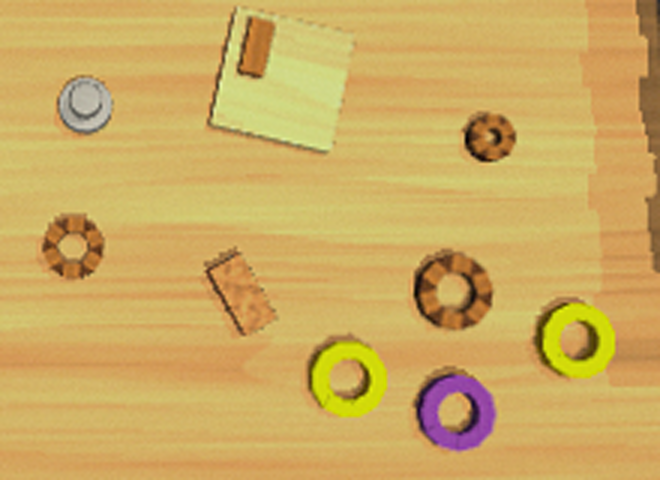

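The crop confirms the choice: the two-tone wood rings are mine, and the yellow and purple ones are decoys. Positions in mm: stand (600,190), disc (407,355), wide (402,-354), middle (443,-19), narrow (539,-392), weight (569,-30). I'll square up the tool and move above the disc.

```bash
python3 -m inch '1 0 0 0 0 0 -0.1;1 0 0 0 0 0 -0.1;1 0 0 0 0 0 -0.1;1 -0.022 -0.024 0.01 0 0 0;1 -0.022 -0.024 0.01 0 0 0;1 -0.022 -0.024 0.01 0 0 0;1 -0.022 -0.024 0.01 0 0 0;1 -0.022 -0.024 0.01 0 0 0;1 -0.022 -0.024 0.01 0 0 0;1 -0.022 -0.024 0.01 0 0 0;1 -0.022 -0.024 0.01 0 0 0;1 -0.022 -0.024 0.01 0 0 0;1 -0.022 -0.024 0.01 0 0 0;1 0 0 0 0 0 0;1 0 0 0 0 0 0' 30
python3 - <<'E'
from h import *
for n in ("top","side"):
    W=world(n,np.load(f"pics/{n}0d.npy"))
    m=(W[...,2]>.06)&(W[...,1]<-.3)&(W[...,1]>-.8)&(abs(W[...,0]-.5)<.2)
    print(n,W[m][:,1].max(),W[m][:,2].max(),np.round(W[150:151,220:610:1][0][:0],2))
E
```

```text
clock: 1.35
tool_pos: [0.4063, 0.3542, 0.1488]
eef_rot: [0.003, 1.0, -0.001, -0.0]
contact_force: [0.5, 0.6, 0.5]
opening: 1.005
finger_force: 0.0
top -0.5432592001675242 0.2515959677350498 []
side -0.5457429108043786 0.25073840988177615 []
```

```bash
python3 -m inch '1 0 0 0.03 0 0 0;1 0 0 0.03 0 0 0;1 0 0 0.03 0 0 0;1 0 0 0.02 0 0 0;1 0 0 0.015 0 0 0;1 0 0 0.01 0 0 0;1 0 0 0 0 0 0' 30; python3 -m inch '-1 0 0 0 0 0 0;-1 0 0 0 0 0 0;-1 0 0 0 0 0 0;-1 0 0 0 0 0 0;-1 0 0 0 0 0 0;-1 0 0 0 0 0 0;-1 0 0 0 0 0 0;-1 0 0 0 0 0 0;-1 0 0 0 0 0 0'
```

```text
clock: 1.93
tool_pos: [0.4032, 0.3576, 0.0132]
eef_rot: [-0.001, 1.0, -0.0, -0.001]
contact_force: [0.4, 0.8, 0.6]
opening: 0.998
finger_force: 0.0
clock: 2.68
tool_pos: [0.4055, 0.3575, 0.0158]
eef_rot: [0.0, 1.0, 0.001, 0.001]
contact_force: [-1.4, 0.4, 6.1]
opening: 0.765
finger_force: 30.0
```

```bash
python3 -m inch '-1 0 0 -0.02 0 0 0;-1 0 0 -0.04 0 0 0;-1 0 0 -0.04 0 0 0;-1 -0.02 -0.017 0 0 0 0;-1 -0.025 -0.021 0 0 0 0;-1 -0.025 -0.021 0 0 0 0;-1 -0.025 -0.021 0 0 0 0;-1 -0.025 -0.021 0 0 0 0;-1 -0.025 -0.021 0 0 0 0;-1 -0.025 -0.021 0 0 0 0;-1 -0.02 -0.017 0 0 0 0;-1 -0.003 -0.006 0 0 0 0;-1 0 0 0 0 0 0;-1 0 0 0 0 0 0;-1 0 0 0 0 0 0;-1 0 0 0 0 0 0'; python3 - <<'E'
from h import *
for i in range(4):
    p,d=snapshot("top"); s=get_state(); print(s["tool_pos"],s["contact_force"],s["opening"])
p,d=snapshot("top");cv2.imwrite("pics/t1.png",p[:,:,::-1]); p,e=snapshot("side");cv2.imwrite("pics/s1.png",p[100:320,180:440,::-1])
E
```

```text
clock: 4.02
tool_pos: [0.5963, 0.1928, 0.1149]
eef_rot: [-0.001, 1.0, 0.001, -0.001]
contact_force: [0.6, 0.8, -1.1]
opening: 0.764
finger_force: 30.0
[0.59658918 0.19262941 0.11488182] [-0.06855613  0.14815536 -1.18853366] 0.7644157029993011
[0.59686824 0.19226325 0.11488825] [-0.15380888 -0.25795097 -0.38198597] 0.7670283018933015
[0.59709316 0.19190456 0.11484421] [-0.11128754 -0.68354558 -1.33947901] 0.7642540858442246
[0.5973066  0.19162992 0.1148509 ] [ 0.65145739  0.82833957 -0.35406918] 0.7648421534288717
```

View pics/s1.png

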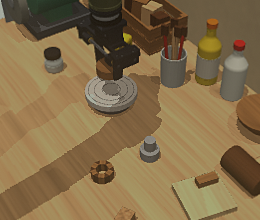

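```bash
python3 -m inch '-1 0 0 0.025 0 0 0;-1 0 0 0.02 0 0 0;-1 0 0 0.01 0 0 0;-1 0 0 0.003 0 0 0;-1 0 0 0.001 0 0 0;-1 0 0 0 0 0 0;-1 0 0 0 0 0 0;-1 0 0 0 0 0 0' ; python3 -m inch '1 0 0 0 0 0 0;1 0 0 0 0 0 0;1 0 0 0 0 0 0;1 0 0 0 0 0 0;1 0 0 -0.01 0 0 0;1 0 0 -0.03 0 0 0;1 0 0 -0.04 0 0 0;1 0 0 -0.03 0 0 0'
```

```text
clock: 4.98
tool_pos: [0.5983, 0.1909, 0.0562]
eef_rot: [0.0, 1.0, 0.0, 0.001]
contact_force: [-0.4, -0.2, -1.1]
opening: 0.764
finger_force: 30.0
clock: 5.65
tool_pos: [0.5981, 0.191, 0.1685]
eef_rot: [0.0, 1.0, 0.0, 0.001]
contact_force: [0.5, 0.1, 0.2]
opening: 1.001
finger_force: 0.0
```

```bash
python3 -m inch '1 0.006 -0.017 0 0 0 0;1 0.013 -0.036 0 0 0 0;1 0.013 -0.036 0 0 0 0;1 0.013 -0.036 0 0 0 0;1 0.013 -0.036 0 0 0 0;1 0.013 -0.036 0 0 0 0;1 0.013 -0.036 0 0 0 0;1 0.013 -0.036 0 0 0 0;1 0.013 -0.036 0 0 0 0;1 0.013 -0.036 0 0 0 0;1 0.013 -0.036 0 0 0 0;1 0.013 -0.036 0 0 0 0;1 0.013 -0.036 0 0 0 0;1 0.013 -0.036 0 0 0 0;1 0.013 -0.036 0 0 0 0;1 0.013 -0.036 0 0 0 0;1 0 0 0 0 0 0;1 0 0 0 0 0 0;1 0 0 0 0 0 0;1 0 0 0 0 0 0'; python3 - <<'E'
from h import *
p,d=snapshot("top");q,e=snapshot("side");print(get_state()["tool_pos"])
for a in(("top",d,(241,228),.064,22),("side",e,(291,175),.064,26)):print(*topface(*a))
E
```

```text
clock: 7.32
tool_pos: [0.3974, -0.3646, 0.1662]
eef_rot: [-0.001, 1.0, 0.0, 0.0]
contact_force: [-0.3, -0.5, -0.1]
opening: 0.999
finger_force: 0.0
[ 0.39743254 -0.36456934  0.16603431]
[599.6 191.2] [65.7 67. ]Traceback (most recent call last):
  File "<stdin>", line 3, in <module>
  File "h.py", line 18, in topface
    c=max(cs,key=cv2.contourArea); xy=ray(n,c.reshape(-1,2),zt)
ValueError: max() iterable argument is empty
```

```bash
python3 -m inch '1 -0.005 0.011 0.03 0 0 0;1 0 0 0.035 0 0 0;1 0 0 0.03 0 0 0;1 0 0 0 0 0 0;1 0 0 0 0 0 0;1 0 0 0 0 0 0;1 0 0 0 0 0 0'
```

```text
clock: 8.0
tool_pos: [0.4026, -0.3556, 0.0725]
eef_rot: [0.0, 1.0, -0.001, 0.001]
contact_force: [0.5, -0.1, 0.2]
opening: 1.001
finger_force: 0.0
```

```bash
python3 -m inch '1 0 0.001 0.03 0 0 0;1 0 0 0.02 0 0 0;1 0 0 0.008 0 0 0;1 0 0 0 0 0 0;-1 0 0 0 0 0 0;-1 0 0 0 0 0 0;-1 0 0 0 0 0 0;-1 0 0 0 0 0 0;-1 0 0 0 0 0 0;-1 0 0 0 0 0 0;-1 0 0 0 0 0 0;-1 0 0 0 0 0 0;-1 0 0 0 0 0 0'; python3 -m inch '-1 0 0 -0.02 0 0 0;-1 0 0 -0.04 0 0 0;-1 0 0 -0.04 0 0 0;-1 0 0 -0.03 0 0 0;-1 0 0 0 0 0 0;-1 0 0 0 0 0 0;-1 0 0 0 0 0 0'
```

```text
clock: 9.08
tool_pos: [0.4019, -0.3546, 0.0137]
eef_rot: [0.001, 1.0, -0.0, 0.001]
contact_force: [-0.1, 0.6, 7.6]
opening: 0.736
finger_force: 30.0
clock: 9.67
tool_pos: [0.4007, -0.3542, 0.1423]
eef_rot: [0.001, 1.0, 0.0, -0.001]
contact_force: [-1.1, 0.6, -0.6]
opening: 0.735
finger_force: 30.0
```

```bash
python3 -m inch '-1 -0.004 0.008 0 0 0 0;-1 -0.013 0.036 0 0 0 0;-1 -0.013 0.036 0 0 0 0;-1 -0.013 0.036 0 0 0 0;-1 -0.013 0.036 0 0 0 0;-1 -0.013 0.036 0 0 0 0;-1 -0.013 0.036 0 0 0 0;-1 -0.013 0.036 0 0 0 0;-1 -0.013 0.036 0 0 0 0;-1 -0.013 0.036 0 0 0 0;-1 -0.013 0.036 0 0 0 0;-1 -0.013 0.036 0 0 0 0;-1 -0.013 0.036 0 0 0 0;-1 -0.013 0.036 0 0 0 0;-1 -0.013 0.036 0 0 0 0;-1 -0.008 0.018 0 0 0 0;-1 -0.003 0.009 0 0 0 0;-1 0 0 0 0 0 0;-1 0 0 0 0 0 0;-1 0 0 0 0 0 0'; python3 -m inch '-1 0 0 0 0 0 0;-1 0 0 0 0 0 0;-1 0 0 0 0 0 0;-1 0 0 0 0 0 0;-1 0 0 0 0 0 0'
```

```text
clock: 11.33
tool_pos: [0.598, 0.1817, 0.1418]
eef_rot: [0.002, 1.0, -0.002, -0.001]
contact_force: [0.4, -0.6, -0.4]
opening: 0.735
finger_force: 30.0
clock: 11.75
tool_pos: [0.5989, 0.1842, 0.1428]
eef_rot: [0.001, 1.0, 0.0, 0.0]
contact_force: [-0.1, -0.7, -0.3]
opening: 0.739
finger_force: 30.0
```

```bash
python3 -m inch '-1 0 0.006 0.01 0 0 0;-1 0 0 0.02 0 0 0;-1 0 0 0.02 0 0 0;-1 0 0 0.009 0 0 0;-1 0 0 0 0 0 0;-1 0 0 0 0 0 0;-1 0 0 0 0 0 0;-1 0 0 0 0 0 0;-1 0 0 0 0 0 0;-1 0 0 0 0 0 0'
```

```text
clock: 12.58
tool_pos: [0.5993, 0.1908, 0.0845]
eef_rot: [0.001, 1.0, 0.0, 0.001]
contact_force: [0.0, 0.7, -0.5]
opening: 0.739
finger_force: 30.0
```

```bash
python3 -m inch '-1 0 0 0.003 0 0 0;-1 0 0 0.002 0 0 0;-1 0 0 0.001 0 0 0;-1 0 0 0 0 0 0;-1 0 0 0 0 0 0;-1 0 0 0 0 0 0';python3 -m inch '1 0 0 0 0 0 0;1 0 0 0 0 0 0;1 0 0 0 0 0 0;1 0 0 0 0 0 0;1 0 0 -0.01 0 0 0;1 0 0 -0.03 0 0 0;1 0 0 -0.04 0 0 0;1 0 0 -0.03 0 0 0;1 0 0 0 0 0 0;1 0 0 0 0 0 0'
```

```text
clock: 13.08
tool_pos: [0.5987, 0.1905, 0.0778]
eef_rot: [0.0, 1.0, -0.0, -0.0]
contact_force: [-1.3, -0.4, 2.6]
opening: 0.738
finger_force: 30.0
clock: 13.92
tool_pos: [0.6001, 0.1912, 0.1904]
eef_rot: [0.001, 1.0, 0.001, 0.002]
contact_force: [-0.5, 0.8, -0.4]
opening: 0.996
finger_force: 0.0
```

```bash
python3 -m inch '1 0.017 -0.02 0 0 0 0;1 0.02 -0.027 0 0 0 0;1 0.02 -0.027 0 0 0 0;1 0.02 -0.027 0 0 0 0;1 0.02 -0.027 0.01 0 0 0;1 0.02 -0.027 0.01 0 0 0;1 0.02 -0.027 0.02 0 0 0;1 0.02 -0.027 0.03 0 0 0;1 0 0 0.03 0 0 0;1 0 0 0.02 0 0 0;1 0 0 0 0 0 0;1 0 0 0 0 0 0;1 0 0 0 0 0 0;1 0 0 0 0 0 0;1 0 0 0 0 0 0;1 0 0 0 0 0 0'; python3 - <<'E'
from h import *
p,d=snapshot("top");print(get_state()["tool_pos"])
print(*topface("top",d,(240,226),.088,20))
E
```

```text
clock: 15.25
tool_pos: [0.4438, -0.0162, 0.0708]
eef_rot: [0.001, 1.0, 0.0, 0.001]
contact_force: [-1.1, 0.0, -0.1]
opening: 0.997
finger_force: 0.0
[ 0.44365438 -0.01617984  0.07068229]
[599.7 190.3] [62.1 64.1]
```

Wide ring is at (599.7,190.3), well centred. Next is the middle ring.

```bash
python3 -m inch '1 0 -0.002 0.03 0 0 0;1 0 0 0.02 0 0 0;1 0 0 0.006 0 0 0;1 0 0 0 0 0 0;1 0 0 0 0 0 0;-1 0 0 0 0 0 0;-1 0 0 0 0 0 0;-1 0 0 0 0 0 0;-1 0 0 0 0 0 0;-1 0 0 0 0 0 0;-1 0 0 0 0 0 0;-1 0 0 0 0 0 0;-1 0 0 0 0 0 0;-1 0 0 0 0 0 0;-1 0 0 0 0 0 0'; python3 -m inch '-1 0 0 -0.02 0 0 0;-1 0 0 -0.04 0 0 0;-1 0 0 -0.04 0 0 0;-1 0 0 -0.04 0 0 0;-1 0 0 0 0 0 0;-1 0 0 0 0 0 0;-1 0 0 0 0 0 0;-1 0 0 0 0 0 0'
```

```text
clock: 16.55
tool_pos: [0.4474, -0.0193, 0.04]
eef_rot: [0.001, 1.0, -0.003, 0.001]
contact_force: [0.7, 0.9, 1.0]
opening: 0.265
finger_force: 0.0
clock: 17.22
tool_pos: [0.4468, -0.019, 0.1743]
eef_rot: [0.001, 1.0, -0.003, -0.0]
contact_force: [0.2, 0.0, 1.2]
opening: 0.005
finger_force: 0.0
```

The descent stopped at z=0.040 with no contact force, so it wasn't a collision. Checking the joints for a limit.

```bash
python3 -m inch '1 0 0 0.04 0 0 0;1 0 0 0.04 0 0 0;1 0 0 0.03 0 0 0;1 0 0 0 0 0 0;1 0 0 0 0 0 0;1 0 0 0 0 0 0'; python3 - <<'E'
from h import *
p,d=snapshot("top");q,e=snapshot("side");s=get_state();print(s["tool_pos"],s["q"].round(3))
cv2.imwrite("pics/s2.png",q[150:350,180:440,::-1])
print(*topface("side",e,(282,271),.024,22))
E
```

```text
clock: 17.72
tool_pos: [0.4478, -0.0184, 0.0658]
eef_rot: [0.0, 1.0, -0.003, 0.001]
contact_force: [0.0, 0.4, -0.0]
opening: 0.439
finger_force: 0.0
[ 0.44863044 -0.01869596  0.06671602] [ 0.098  0.839 -0.263  2.219  1.121  0.221  0.379]
[442.  -21.2] [46.5 52.3]
```

View pics/s2.png

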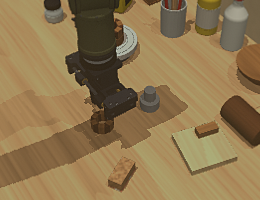

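```bash
python3 -m inch '1 0.002 0 0.003 0 0 0;1 0.001 0 0.003 0 0 0;1 0.001 0 0.003 0 0 0;1 0 0 0.003 0 0 0;1 0 0 0.003 0 0 0;1 0 0 0.003 0 0 0;1 0 0 0.003 0 0 0;1 0 0 0.003 0 0 0;1 0 0 0.003 0 0 0;1 0 0 0.003 0 0 0;1 0 0 0 0 0 0;1 0 0 0 0 0 0'; python3 - <<'E'
from h import *
print(get_state()["q"].round(3))
E
```

```text
clock: 18.82
tool_pos: [0.4441, -0.0193, 0.0354]
eef_rot: [0.001, 1.0, -0.003, 0.001]
contact_force: [0.3, -0.1, 0.2]
opening: 1.0
finger_force: 0.0
[-0.009  0.902 -0.089  2.24   1.57   0.075 -0.065]
```

Slow steps get it past the wrist singularity.

```bash
python3 -m inch '1 0 0 0.002 0 0 0;1 0 0 0.002 0 0 0;1 0 0 0.002 0 0 0;1 0 0 0.002 0 0 0;1 0 0 0.002 0 0 0;1 0 0 0.002 0 0 0;1 0 0 0.002 0 0 0;1 0 0 0.002 0 0 0;1 0 0 0.002 0 0 0;1 0 0 0.002 0 0 0;1 0 0 0.001 0 0 0;1 0 0 0 0 0 0;1 0 0 0 0 0 0'; python3 - <<'E'
from h import *
print(get_state()["q"].round(3))
E
```

```text
clock: 19.9
tool_pos: [0.4439, -0.0194, 0.0143]
eef_rot: [0.001, 1.0, -0.003, 0.001]
contact_force: [0.1, 0.4, -0.3]
opening: 1.001
finger_force: 0.0
[ 0.09   0.955 -0.248  2.233  1.729  0.21  -0.219]
```

```bash
python3 -m inch '-1 0 0 0 0 0 0;-1 0 0 0 0 0 0;-1 0 0 0 0 0 0;-1 0 0 0 0 0 0;-1 0 0 0 0 0 0;-1 0 0 0 0 0 0;-1 0 0 0 0 0 0;-1 0 0 0 0 0 0;-1 0 0 0 0 0 0;-1 0 0 0 0 0 0;-1 0 0 0 0 0 0;-1 0 0 0 0 0 0'; python3 -m inch '-1 0 0 -0.003 0 0 0;-1 0 0 -0.003 0 0 0;-1 0 0 -0.003 0 0 0;-1 0 0 -0.003 0 0 0;-1 0 0 -0.003 0 0 0;-1 0 0 -0.003 0 0 0;-1 0 0 -0.003 0 0 0;-1 0 0 -0.003 0 0 0;-1 0 0 -0.003 0 0 0;-1 0 0 -0.003 0 0 0;-1 0 0 -0.003 0 0 0;-1 0 0 -0.003 0 0 0;-1 0 0 -0.004 0 0 0;-1 0 0 -0.004 0 0 0;-1 0 0 -0.005 0 0 0;-1 0 0 -0.006 0 0 0;-1 0 0 -0.008 0 0 0;-1 0 0 -0.01 0 0 0;-1 0 0 -0.01 0 0 0;-1 0 0 0 0 0 0'; python3 - <<'E'
from h import *
print(get_state()["q"].round(3))
E
```

```text
clock: 20.9
tool_pos: [0.444, -0.0194, 0.0144]
eef_rot: [0.001, 1.0, -0.003, 0.001]
contact_force: [-0.0, 0.6, 1.2]
opening: 0.588
finger_force: 30.0
clock: 22.57
tool_pos: [0.4444, -0.019, 0.0988]
eef_rot: [0.001, 1.0, -0.003, 0.002]
contact_force: [1.1, -0.4, 0.5]
opening: 0.594
finger_force: 30.0
[ 0.194  0.784 -0.418  2.215  1.032  0.347  0.455]
```

```bash
python3 -m inch '-1 0 0 -0.02 0 0 0;-1 0 0 -0.03 0 0 0;-1 -0.005 0.008 -0.016 0 0 0;-1 -0.02 0.026 0 0 0 0;-1 -0.02 0.026 0 0 0 0;-1 -0.02 0.026 0 0 0 0;-1 -0.02 0.026 0 0 0 0;-1 -0.02 0.026 0 0 0 0;-1 -0.02 0.026 0 0 0 0;-1 -0.02 0.026 0 0 0 0;-1 -0.01 0.018 0 0 0 0;-1 0 0 0 0 0 0;-1 0 0 0 0 0 0;-1 0 0 0 0 0 0;-1 0 0 0 0 0 0;-1 0 0 0 0 0 0;-1 0 0 0 0 0 0;-1 0 0 0 0 0 0'
```

```text
clock: 24.07
tool_pos: [0.5991, 0.1882, 0.1627]
eef_rot: [0.001, 1.0, -0.003, 0.001]
contact_force: [-0.1, 1.2, -0.8]
opening: 0.592
finger_force: 30.0
```

```bash
python3 -m inch '-1 0 0.002 0.01 0 0 0;-1 0 0 0.02 0 0 0;-1 0 0 0.015 0 0 0;-1 0 0 0.008 0 0 0;-1 0 0 0 0 0 0;-1 0 0 0 0 0 0;-1 0 0 0 0 0 0;-1 0 0 0 0 0 0;-1 0 0 0 0 0 0;-1 0 0 0.003 0 0 0;-1 0 0 0.002 0 0 0;-1 0 0 0.001 0 0 0;-1 0 0 0.0005 0 0 0;-1 0 0 0 0 0 0;-1 0 0 0 0 0 0;-1 0 0 0 0 0 0;-1 0 0 0 0 0 0'
```

```text
clock: 25.48
tool_pos: [0.5993, 0.1907, 0.1031]
eef_rot: [0.001, 1.0, -0.003, 0.001]
contact_force: [-0.4, -0.0, 0.1]
opening: 0.592
finger_force: 30.0
```

```bash
python3 -m inch '1 0 0 0.0005 0 0 0;1 0 0 0 0 0 0;1 0 0 0 0 0 0;1 0 0 0 0 0 0;1 0 0 0 0 0 0;1 0 0 0 0 0 0;1 0 0 -0.01 0 0 0;1 0 0 -0.03 0 0 0;1 0 0 -0.04 0 0 0;1 0 0 -0.03 0 0 0;1 0 0 0 0 0 0;1 0 0 0 0 0 0;1 0 0 0 0 0 0;1 0 0 0 0 0 0'
```

```text
clock: 26.65
tool_pos: [0.5983, 0.1906, 0.2114]
eef_rot: [0.001, 1.0, -0.004, -0.0]
contact_force: [-0.8, -0.9, -0.6]
opening: 1.0
finger_force: 0.0
```

```bash
python3 -m inch '1 0.002 -0.008 0 0 0 0;1 0.0035 -0.036 0 0 0 0;1 0.0035 -0.036 0 0 0 0;1 0.0035 -0.036 0 0 0 0;1 0.0035 -0.036 0 0 0 0;1 0.0035 -0.036 0 0 0 0;1 0.0035 -0.036 0 0 0 0;1 0.0035 -0.036 0 0 0 0;1 0.0035 -0.036 0 0 0 0;1 0.0035 -0.036 0 0 0 0;1 0.0035 -0.036 0 0 0 0;1 0.0035 -0.036 0 0 0 0;1 0.0035 -0.036 0 0 0 0;1 0.0035 -0.036 0 0 0 0;1 0.0035 -0.036 0 0 0 0;1 0.0035 -0.036 0 0 0 0;1 0.0035 -0.03 0 0 0 0;1 0 0 0 0 0 0;1 0 0 0 0 0 0;1 0 0 0 0 0 0'; python3 - <<'E'
from h import *
for i in range(8): p,d=snapshot("top")
s=get_state();print(s["tool_pos"],s["q"].round(2))
print(*topface("top",d,(238,223),.112,18))
E
```

```text
clock: 28.32
tool_pos: [0.5393, -0.3856, 0.2147]
eef_rot: [0.001, 1.0, -0.002, 0.0]
contact_force: [-0.1, 1.0, -0.1]
opening: 1.001
finger_force: 0.0
[ 0.54008306 -0.38595249  0.21575345] [ 0.92  0.87 -0.76  1.46  0.65  1.07  1.6 ]
[598.8 190.4] [50.4 52.2]
```

Middle ring is at (598.8,190.4), about 1 mm from the wide ring. Descending on the narrow ring.

```bash
python3 -m inch '1 0 -0.006 0.02 0 0 0;1 0 0 0.04 0 0 0;1 0 0 0.04 0 0 0;1 0 0 0.04 0 0 0;1 0 0 0.02 0 0 0;1 0 0 0.01 0 0 0;1 0 0 0.01 0 0 0;1 0 0 0 0 0 0;1 0 0 0 0 0 0;1 0 0 0 0 0 0;1 0 0 0 0 0 0;1 0 0 0 0 0 0'
```

```text
clock: 29.72
tool_pos: [0.541, -0.394, 0.0371]
eef_rot: [0.001, 1.0, -0.003, 0.002]
contact_force: [0.1, -0.2, 0.2]
opening: 0.995
finger_force: 0.0
```

```bash
python3 -m inch '1 0.001 0.001 0.01 0 0 0;1 0 0 0.008 0 0 0;1 0 0 0.004 0 0 0;1 0 0 0 0 0 0;1 0 0 0 0 0 0;1 0 0 0 0 0 0;-1 0 0 0 0 0 0;-1 0 0 0 0 0 0;-1 0 0 0 0 0 0;-1 0 0 0 0 0 0;-1 0 0 0 0 0 0;-1 0 0 0 0 0 0;-1 0 0 0 0 0 0;-1 0 0 0 0 0 0;-1 0 0 0 0 0 0;-1 0 0 0 0 0 0;-1 0 0 0 0 0 0;-1 0 0 0 0 0 0;-1 0 0 0 0 0 0;-1 0 0 0 0 0 0'; python3 -m inch '-1 0 0 -0.02 0 0 0;-1 0 0 -0.04 0 0 0;-1 0 0 -0.04 0 0 0;-1 0 0 -0.04 0 0 0;-1 0 0 -0.04 0 0 0;-1 0 0 0 0 0 0;-1 0 0 0 0 0 0;-1 0 0 0 0 0 0;-1 0 0 0 0 0 0'
```

```text
clock: 31.38
tool_pos: [0.5393, -0.3926, 0.0137]
eef_rot: [0.001, 1.0, -0.003, 0.001]
contact_force: [-0.3, -0.2, 0.7]
opening: 0.446
finger_force: 30.0
clock: 32.13
tool_pos: [0.5376, -0.3915, 0.1918]
eef_rot: [0.001, 1.0, -0.002, -0.001]
contact_force: [-0.1, 0.1, -0.0]
opening: 0.452
finger_force: 30.0
```

```bash
python3 -m inch '-1 -0.002 0.008 0 0 0 0;-1 -0.0035 0.036 0 0 0 0;-1 -0.0035 0.036 0 0 0 0;-1 -0.0035 0.036 0 0 0 0;-1 -0.0035 0.036 0 0 0 0;-1 -0.0035 0.036 0 0 0 0;-1 -0.0035 0.036 0 0 0 0;-1 -0.0035 0.036 0 0 0 0;-1 -0.0035 0.036 0 0 0 0;-1 -0.0035 0.036 0 0 0 0;-1 -0.0035 0.036 0 0 0 0;-1 -0.0035 0.036 0 0 0 0;-1 -0.0035 0.036 0 0 0 0;-1 -0.0035 0.036 0 0 0 0;-1 -0.0035 0.036 0 0 0 0;-1 -0.0035 0.036 0 0 0 0;-1 -0.004 0.03 0 0 0 0;-1 0 0.005 0 0 0 0;-1 0 0 0 0 0 0;-1 0 0 0 0 0 0'; python3 -m inch '-1 0 0 0 0 0 0;-1 0 0 0 0 0 0;-1 0 0 0 0 0 0;-1 0 0 0 0 0 0;-1 0 0 0 0 0 0;-1 0 0 0 0 0 0'
```

```text
clock: 33.8
tool_pos: [0.5978, 0.1904, 0.1894]
eef_rot: [0.001, 1.0, -0.004, 0.0]
contact_force: [-0.5, -0.3, -1.1]
opening: 0.448
finger_force: 30.0
clock: 34.3
tool_pos: [0.5986, 0.1908, 0.1906]
eef_rot: [0.001, 1.0, -0.003, 0.001]
contact_force: [-0.1, -0.5, 0.4]
opening: 0.449
finger_force: 30.0
```

```bash
python3 -m inch '-1 0 0 0.01 0 0 0;-1 0 0 0.02 0 0 0;-1 0 0 0.02 0 0 0;-1 0 0 0.009 0 0 0;-1 0 0 0 0 0 0;-1 0 0 0 0 0 0;-1 0 0 0 0 0 0;-1 0 0 0 0 0 0;-1 0 0 0.003 0 0 0;-1 0 0 0.002 0 0 0;-1 0 0 0 0 0 0;-1 0 0 0 0 0 0;-1 0 0 0 0 0 0;-1 0 0 0 0 0 0;-1 0 0 0 0 0 0;-1 0 0 0 0 0 0'
```

```text
clock: 35.63
tool_pos: [0.5987, 0.1909, 0.1266]
eef_rot: [0.001, 1.0, -0.003, 0.001]
contact_force: [0.6, -0.5, 0.1]
opening: 0.449
finger_force: 30.0
```

```bash
python3 -m inch '-1 0 0 0.0005 0 0 0;1 0 0 0 0 0 0;1 0 0 0 0 0 0;1 0 0 0 0 0 0;1 0 0 0 0 0 0;1 0 0 0 0 0 0;1 0 0 -0.01 0 0 0;1 0 0 -0.03 0 0 0;1 0 0 -0.04 0 0 0;1 0 0 -0.03 0 0 0;1 0 0 0 0 0 0;1 0 0 0 0 0 0;1 0 0 0 0 0 0;1 0 0 0 0 0 0'
```

```text
clock: 36.8
tool_pos: [0.5977, 0.1907, 0.2349]
eef_rot: [0.001, 1.0, -0.003, -0.0]
contact_force: [1.3, -0.2, -1.3]
opening: 1.0
finger_force: 0.0
```

```bash
python3 -m inch '1 0.0035 -0.0275 0 0 0 0;1 0.0035 -0.0275 0 0 0 0;1 0.0035 -0.0275 0 0 0 0;1 0.0035 -0.0275 0 0 0 0;1 0.0035 -0.0275 0 0 0 0;1 0.0035 -0.0275 0 0 0 0;1 0.0035 -0.0275 0 0 0 0;1 0.0035 -0.0275 0.02 0 0 0;1 0 0 0.04 0 0 0;1 0 0 0.04 0 0 0;1 0 0 0.02 0 0 0;1 0 0 0 0 0 0;1 0 0 0 0 0 0;1 0 0 0 0 0 0;1 0 0 0 0 0 0;1 0 0 0 0 0 0'; python3 - <<'E'
from h import *
p,d=snapshot("top");q,e=snapshot("side")
print(get_state()["tool_pos"],*topface("top",d,(237,219),.136,16))
cv2.imwrite("pics/s3.png",q[60:360,180:480,::-1])
E
```

```text
clock: 38.13
tool_pos: [0.5713, -0.0289, 0.1188]
eef_rot: [0.001, 1.0, -0.003, 0.003]
contact_force: [0.2, 0.1, 0.4]
opening: 1.0
finger_force: 0.0
[ 0.57096419 -0.02903204  0.11840296] [598.9 190.3] [37.7 40.1]
```

View pics/s3.png

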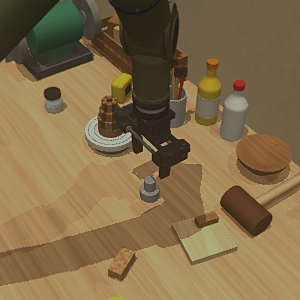

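The stack is straight at crop (108,118), with the narrow ring at (598.9,190.3). The gripper is above the weight at (149,188).

```bash
python3 -m inch '1 0.002 0 0.02 0 0 0;1 0 -0.001 0.03 0 0 0;1 0 0 0.015 0 0 0;1 0 0 0.007 0 0 0;1 0 0 0.004 0 0 0;1 0 0 0 0 0 0;1 0 0 0 0 0 0;1 0 0 0 0 0 0;1 0 0 0 0 0 0' 45; python3 -m inch '-1 0 0 0 0 0 0;-1 0 0 0 0 0 0;-1 0 0 0 0 0 0;-1 0 0 0 0 0 0;-1 0 0 0 0 0 0;-1 0 0 0 0 0 0;-1 0 0 0 0 0 0;-1 0 0 0 0 0 0;-1 0 0 0 0 0 0;-1 0 0 0 0 0 0;-1 0 0 0 0 0 0;-1 0 0 0 0 0 0;-1 0 0 0 0 0 0;-1 0 0 0 0 0 0;-1 0 0 0 0 0 0;-1 0 0 0 0 0 0;-1 0 0 0 0 0 0' 45
```

```text
clock: 38.98
tool_pos: [0.5691, -0.0305, 0.0422]
eef_rot: [0.001, 1.0, -0.003, 0.002]
contact_force: [0.7, -0.5, 0.9]
opening: 1.002
finger_force: 0.0
clock: 40.4
tool_pos: [0.5685, -0.0304, 0.0412]
eef_rot: [0.001, 1.0, -0.003, 0.001]
contact_force: [0.7, 2.9, -0.9]
opening: 0.308
finger_force: 45.0
```

```bash
python3 -m inch '-1 0 0 -0.015 0 0 0;-1 0 0 -0.035 0 0 0;-1 0 0 -0.035 0 0 0;-1 0 0 -0.035 0 0 0;-1 0 0 -0.035 0 0 0;-1 0 0 -0.025 0 0 0;-1 -0.002 0.015 0 0 0 0;-1 -0.0035 0.026 0 0 0 0;-1 -0.0035 0.026 0 0 0 0;-1 -0.0035 0.026 0 0 0 0;-1 -0.0035 0.026 0 0 0 0;-1 -0.0035 0.026 0 0 0 0;-1 -0.0035 0.026 0 0 0 0;-1 -0.0035 0.026 0 0 0 0;-1 -0.004 0.018 0 0 0 0;-1 0 0.006 0 0 0 0;-1 0 0 0 0 0 0;-1 0 0 0 0 0 0;-1 0 0 0 0 0 0'; python3 -m inch '-1 0 0 0 0 0 0;-1 0 0 0 0 0 0;-1 0 0 0 0 0 0;-1 0 0 0 0 0 0;-1 0 0 0 0 0 0;-1 0 0 0 0 0 0'; python3 - <<'E'
from h import *
p,d=snapshot("top");q,e=snapshot("side")
cv2.imwrite("pics/s4.png",cv2.resize(q[60:260,200:400,::-1],None,fx=2,fy=2))
E
```

```text
clock: 41.98
tool_pos: [0.5989, 0.1883, 0.2194]
eef_rot: [0.002, 1.0, -0.004, 0.001]
contact_force: [-0.5, -0.4, -3.8]
opening: 0.304
finger_force: 45.0
clock: 42.48
tool_pos: [0.599, 0.1913, 0.2201]
eef_rot: [0.001, 1.0, -0.003, 0.001]
contact_force: [-0.6, 0.3, -3.8]
opening: 0.303
finger_force: 45.0
```

View pics/s4.png

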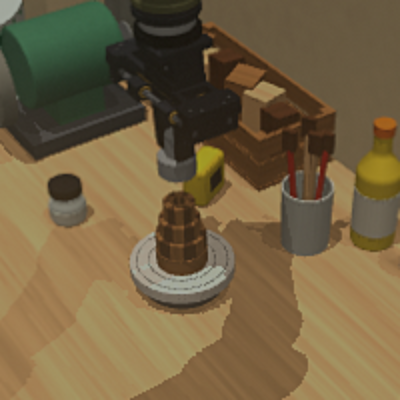

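The weight hangs upright at (176,163), above the stack at (180,220). Lowering it.

```bash
python3 -m inch '-1 0 -0.001 0.01 0 0 0;-1 0 0 0.015 0 0 0;-1 0 0 0.008 0 0 0;-1 0 0 0.004 0 0 0;-1 0 0 0 0 0 0;-1 0 0 0 0 0 0;-1 0 0 0 0 0 0;-1 0 0 0 0 0 0;-1 0 0 0.002 0 0 0;-1 0 0 0.002 0 0 0;-1 0 0 0.001 0 0 0;-1 0 0 0 0 0 0;-1 0 0 0 0 0 0;-1 0 0 0 0 0 0;-1 0 0 0 0 0 0;-1 0 0 0 0 0 0'
```

```text
clock: 43.92
tool_pos: [0.5991, 0.1902, 0.1781]
eef_rot: [0.001, 1.0, -0.003, 0.001]
contact_force: [-0.0, -0.3, -4.2]
opening: 0.304
finger_force: 45.0
```

```bash
python3 -m inch '-1 0 0 0.0007 0 0 0;-1 0 0 0.0005 0 0 0;-1 0 0 0 0 0 0;-1 0 0 0 0 0 0;-1 0 0 0 0 0 0;-1 0 0 0 0 0 0'
```

```text
clock: 44.42
tool_pos: [0.5992, 0.1902, 0.1772]
eef_rot: [0.001, 1.0, -0.003, 0.001]
contact_force: [0.1, -0.1, 1.0]
opening: 0.307
finger_force: 45.0
```

In contact: the force went from -4.2 N to +1.0 N. Releasing and retreating.

```bash
python3 -m inch '1 0 0 0 0 0 0;1 0 0 0 0 0 0;1 0 0 0 0 0 0;1 0 0 0 0 0 0;1 0 0 0 0 0 0;1 0 0 0 0 0 0;1 0 0 0 0 0 0;1 0 0 -0.01 0 0 0;1 0 0 -0.03 0 0 0;1 0 0 -0.04 0 0 0;1 0 0 -0.02 0 0 0;1 0.02 -0.03 0 0 0 0;1 0.02 -0.03 0 0 0 0;1 0.02 -0.03 0 0 0 0;1 0.02 -0.03 0 0 0 0;1 0.02 -0.03 0 0 0 0;1 0 0 0 0 0 0;1 0 0 0 0 0 0;1 0 0 0 0 0 0;1 0 0 0 0 0 0'; python3 - <<'E'
from h import *
p,d=snapshot("top");q,e=snapshot("side")
print(*topface("top",d,(235,212),.192,14))
cv2.imwrite("pics/s5.png",q[60:360,180:480,::-1])
E
```

```text
clock: 46.08
tool_pos: [0.4995, 0.0425, 0.2781]
eef_rot: [0.0, 1.0, -0.002, 0.002]
contact_force: [-0.1, -0.5, 0.2]
opening: 1.0
finger_force: 0.0
[601.  189.1] [23.4 25.1]
```

View pics/s5.png

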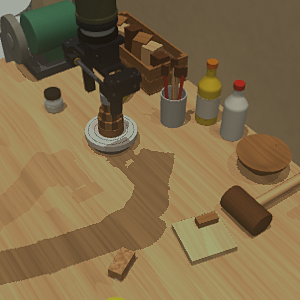

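The top view finds the knob at (601.0,189.1) at stack height, about 2 mm off the narrow ring. The jar, sanding block, mallet and can look unmoved, and the gripper is clear.

```bash
python3 -c "
from plant import r
print(r.finish_job())"
```

```text
the job is handed in; nothing more can be done
None
```

I stacked the disc, the wide, middle and narrow rings and the weight on the faceplate, let go of everything and handed the job in at about 46 s; by the top camera each piece is within about 3 mm of the one below, but the hand-in gave no verdict.

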